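# Change the tacking fixture from flat bar to tube

### The arm

A 6-joint arm with a two-finger parallel gripper is mounted at the origin on the work surface; the furniture and walls round the work are solid. World frame = base frame: x ahead of the robot, y to its left, z up, the work surface at z = 0. Lengths are in m, angles in rad, forces in N, time in s.
With the tool pointing down it reaches from about 0.275 to 0.875 m from the base axis. Payload 12.5 kg.
Tool frame: the origin (TCP) lies midway between the tips of the shut fingers; the grasp point (between the pads) lies 19 mm behind it; z points along the fingers, y is the line along which they close (so a half turn about z gives the same grasp; the last joint's range is limited). The gripper opens to 85 mm and grips with 20 to 120 N. Pads are 22 mm wide; open, the fingers measure 114 mm over their backs; the gripper's body (76 mm by 85 mm) begins 54 mm behind the grasp point. The pads swing forward as they close: fully open they stand 13 mm farther back than shut.
Start: joints at [-1.205, 0.351, 1.652, -0, 1.139, -0.085], TCP at [0.24, -0.495, 0.231] pointing down, gripper open.
Joint ranges: [-2.75, 2.75], [-0.79, 2.1], [0.01, 2.65], [-1.57, 4.71], [0.07, 3.14], [-2.87, 2.87]. Speed limits (rad/s): [2.22, 2.22, 2.79, 3.14, 3.14, 3.14].

### API

Orientations are given as a rotation vector (axis times angle).
In Python, from station import env gives the robot as it stands.
- The arm moves only by the tool servo_tool, never from a script. Its argument "steps" is a list of rows, each an object of numbers: "claw": the closure, from 0 (fully open) to 1 (shut); "x", "y", "z": the shift along the tool's x, y, z in m; "ax", "ay", "az": the turn, a rotation vector about the tool's x, y, z in degrees. A call has 1 to 12 rows; each row shifts and turns the commanded pose from where the row before left it, along the tool's axes as they then stand; what a row does not reach is not made up. A row lasts 1/12 s, in which the tool goes at most 41.7 mm and 7.16 degrees, less where a joint would pass 70% of its speed; a pose out of reach is approached as far as the arm can. A call is refused whole if a number of a shift passes 0.0417 or a number of a turn 7.16, either way. A call with a gripper value outside its range is refused whole. The fingers move at their own pace and stop on an object; "force" is the grip in N (left out, the last holds). Time passes only in rows, so rows that do not move let the fingers close. It gives the time, the measured TCP pose, the force, the opening and the grip force at its end, in the units of the state.
- env.read_state(): the state, without advancing time (a new reading comes with each control period).
- env.read_camera(name): name is "side" or "top"; returns a dict with "img" (384x512x3 uint8, red, green, blue), "fx", "fy", "cx", "cy" (pixels), "R" (3x3) and "t" (3): a world point X has camera coordinates R X + t. Camera axes: x right, y down, z forward; pixel columns grow to the right and rows downward; lengths in m; the calibration is good to about 2 mm. A picture is of the moment at which its call begins. There is no depth.
- env.hand_in(): hands the job in; it is judged then, once.
Trained networks look in the newest picture that a camera, given by its name, has taken for a name from the list of things; names that differ only in an ending like _2 or _b are one class to them, and where a whole thing is asked for, a point or a joint stands for the part that bears it (a point fixed in the world has none). Each returns a list of dicts, best first, with "confidence" (0 to 1); they miss things now and then, are a little off and sometimes report something else, mostly with a low value. They report only what shows in the picture. A call takes as long as a camera call. They do not tell look-alikes from the thing itself.
- env.look_for(camera, query): "at" ([row, column] in pixels, amid what is visible of it).
The state is a dict: "time_s": time; "q": joint angles; "qd": joint speeds; "tau": joint torques, N m; "ee_pos": TCP position; "tool_rot": TCP orientation; "ft_force": force on the tool from outside, world axes, zero at the start; "ft_torque": the same for the moment, N m; "finger_gap": finger opening in m; "gripper_force": force on a finger pad.
Only numpy, scipy, OpenCV 4.12 (cv2) and the standard library are available. Lean on these libraries where they do the work, as an engineer would, in place of code of your own. Each camera call takes 0.05 s, during which the arm holds its last target. There are 200 camera calls.

### The job

Change the tacking fixture over from flat bar to tube: take the brass V-locator out of the wooden rack, plug it fully home in the empty socket and let go of it. Then rock the dark steel stop locator, which sits tight in the other socket, side to side along its slot, well over one way and then the other, a little higher each time, until it frees, without pulling its socket up off the dowels. Finish while holding it upright, just clear above its own socket, about a finger's width, so that the slot can be cleaned under it; leave the V-locator plugged in and the spray can where it stands.

Things in the scene. Friction and masses are not known exactly. Their poses are not given: they have to be found in the camera images.
- vee_locator: brass locator, V-groove along its top, 0.2 to 0.33 kg, standing loosely in the rack with its underside 14 mm above the worktop. Origin: centre of the tongue's underside; x across the tongue's thickness, y along its length, z up. Same shape as the stop locator up to z 60 mm, then the V cheeks to 72 mm.
- stop_locator: dark steel locator, spatter specks, 12 mm stop lip on top at +x, tight in socket A. Origin and axes as vee_locator's. Tongue z 0-32 mm: 12 mm thick (7 mm in the lowest 4 mm), 40 mm long tapering to 26 at the foot. Head z 32-60 mm, 30 mm (x) by 40 mm (y): grip it there, over the 40 mm ends or 30 mm sides, at z about 50-56 mm. Lip to 72 mm. Home: underside on the slot floor, 6 mm gap under the head.
- stop_locator_top (a point): point on the stop locator's axis level with the top of its lip, 72 mm above its origin; axes as the locator's.
- mouth_a (a point): centre of the slot's mouth in socket A (holds the stop locator), 42 mm above the worktop. x across the slot, from fixed wall to spring shoe; y along it; z up. Slot 26 mm deep, 45 mm long. The shoe squeezes the tongue: a straight pull takes 11 to 18 N. While it is rocked (turned about x, up to 10 degrees each way) friction goes into the turning, and a lift of 2 to 3 mm a swing brings it up.
- mouth_b (a point): same point and axes of socket B, the empty one, else identical. Fixed wall at x -6 mm, its top 6 mm sloping back 3 mm as a lead-in; spring shoe at x +3 mm, pushed back to +6 mm by a tongue, with a 3 mm lead-in. A locator pushed down with its axes parallel to these and its origin over this point goes home (origin 26 mm below the mouth) with up to about 25 N.
- carrier_a (a joint): how far socket A is lifted off its foot (m): 0 sitting down, at most 0.03. Two dowels guide it and only its weight, about 9 N, holds it down: a straight pull on the locator lifts the socket instead.
- carrier_b (a joint): the same for socket B.
- foot_a: socket A's steel foot, 84 mm by 116 mm, bolted to the worktop; origin on the worktop under the slot's centre, axes as mouth_a. The grey steel socket on it spans x -22 to 32 mm (brass spring caps to 39 mm), y -36 to 36 mm, top 42 mm high; dowels and screws are lower.
- rack: fixed wooden rack, 110 mm (x) by 74 mm (y) by 38 mm high; two slots along y, 24 mm deep, at x = -26 mm (holds the V-locator with 1 mm play) and +26 mm (free); origin at the centre of its underside.
- spray_can: green aerosol can with white cap, 66 mm across, 200 mm tall, standing behind the fixed green vise (81 mm high, between the rack and the sockets); origin at its underside.
Not all that is in view belongs to the job. Leave any pink look-alike of the stop_locator alone.

How it is judged:
By the outcome, as a careful person would: the job done as asked, in the order asked, and still so for the second after the job is handed in, while the arm keeps its last pose, push and grip.
It also fails if it takes over 66 s, if anything falls off the work surface, if the arm or the gripper's body presses on something with over 40 N, if the wrist force passes 120 N, or if a joint passes its speed limit or range.

## Working session

There is one attempt and no reset: what is moved stays moved. The work goes in short steps, Python scripts to look and compute and a tool call to move; the robot and the scene stay as the last step left them, time stands still between calls to the robot, and variables do not carry over. Pictures are saved under pics/ and viewed, at most 10 in all, crops included, and the job is handed in when it is done.

Besides the shell and the picture viewer there is one more tool, called after "Call:" as name(argument=value, ...), one argument or row to a line, values as JSON. servo_tool: Moves the arm, as the interface text tells. Its arguments: {"type":"object","properties":{"steps":{"type":"array","items":{"type":"object","properties":{"claw":{"type":"number"},"x":{"type":"number"},"y":{"type":"number"},"z":{"type":"number"},"ax":{"type":"number"},"ay":{"type":"number"},"az":{"type":"number"}}}},"force":{"type":"number"}},"required":["steps"]}

```bash
mkdir -p pics; ls; cat > h.py <<'E'
import numpy as np, cv2
from station import env
def snap(n,f=None):
    c=env.read_camera(n)
    if f: cv2.imwrite('pics/'+f,c['img'][:,:,::-1])
    return c
def onplane(c,row,col,z):
    d=np.array([(col-c['cx'])/c['fx'],(row-c['cy'])/c['fy'],1]);R=np.array(c['R']);t=np.array(c['t'])
    o=-R.T@t;v=R.T@d
    return o+v*(z-o[2])/v[2]
def proj(c,X):
    p=np.array(c['R'])@np.array(X)+np.array(c['t'])
    return np.array([c['cy']+c['fy']*p[1]/p[2],c['cx']+c['fx']*p[0]/p[2]])
E
python3 - <<'E'
from h import *
s=env.read_state();print(s)
for n in ('top','side'):
    c=snap(n,n+'0.png');print(n,c['fx'],-np.array(c['R']).T@np.array(c['t']),np.array(c['R'])[2])
    for q in ('vee_locator','stop_locator','stop_locator_top','mouth_a','mouth_b','foot_a','rack','spray_can','carrier_b'):
        try: print(q,[(np.round(d['at']).tolist(),round(d['confidence'],2)) for d in env.look_for(n,q)[:4]])
        except Exception as e: print(q,e)
a=cv2.imread('pics/top0.png');b=cv2.imread('pics/side0.png')
E
```

```text
pics
{'time_s': 0.0, 'q': array([-1.20461431e+00,  3.51223291e-01,  1.65242154e+00, -1.22581522e-05,
        1.13909444e+00, -8.45903476e-02]), 'qd': array([-1.88384163e-03,  8.67698301e-04,  6.34675634e-06, -5.25571932e-04,
       -5.47335082e-04, -8.53022496e-04]), 'tau': array([ 1.29385139e-04, -5.06101978e+01, -2.91404825e+01, -1.18318326e-04,
        4.52229739e-03,  3.75018075e-06]), 'ee_pos': array([ 0.23952079, -0.49474157,  0.23076648]), 'tool_rot': array([-3.06102825e+00, -7.01846393e-01,  2.69964086e-04]), 'ft_force': array([-0.3747482 ,  0.03040919, -0.98148923]), 'ft_torque': array([-0.01317674, -0.01236551, -0.00516999]), 'gripper_force': 0.0, 'finger_gap': 0.08543892431089575}
top 397.38958788857434 [ 0.36028232 -0.02458868  1.04880171] [ 0.10791108  0.00235808 -0.99415775]
vee_locator [([219.0, 151.0], 0.74)]
stop_locator [([162.0, 383.0], 0.61), ([142.0, 339.0], 0.54), ([246.0, 388.0], 0.48), ([219.0, 302.0], 0.47)]
stop_locator_top [([249.0, 389.0], 0.8), ([141.0, 334.0], 0.75), ([159.0, 381.0], 0.66), ([213.0, 299.0], 0.58)]
mouth_a [([148.0, 334.0], 0.91), ([203.0, 365.0], 0.73)]
mouth_b [([148.0, 334.0], 0.91), ([203.0, 365.0], 0.73)]
foot_a [([147.0, 330.0], 0.86), ([129.0, 247.0], 0.31)]
rack [([208.0, 159.0], 0.75), ([219.0, 150.0], 0.68)]
spray_can []
carrier_b [([149.0, 332.0], 0.98), ([206.0, 362.0], 0.87)]
side 419.4200129149746 [-0.08848137 -0.8311397   0.74799632] [ 0.47162473  0.67913305 -0.56244859]
vee_locator [([166.0, 183.0], 0.5)]
stop_locator [([227.0, 254.0], 0.85), ([288.0, 279.0], 0.63), ([216.0, 336.0], 0.54), ([241.0, 346.0], 0.53)]
stop_locator_top [([289.0, 276.0], 0.88), ([230.0, 251.0], 0.78), ([240.0, 347.0], 0.65), ([215.0, 337.0], 0.47)]
mouth_a [([273.0, 299.0], 0.55), ([230.0, 340.0], 0.5)]
mouth_b [([273.0, 299.0], 0.55), ([230.0, 340.0], 0.5)]
foot_a [([229.0, 343.0], 0.67)]
rack [([175.0, 189.0], 0.97)]
spray_can []
carrier_b [([226.0, 342.0], 0.71)]
```

View pics/top0.png

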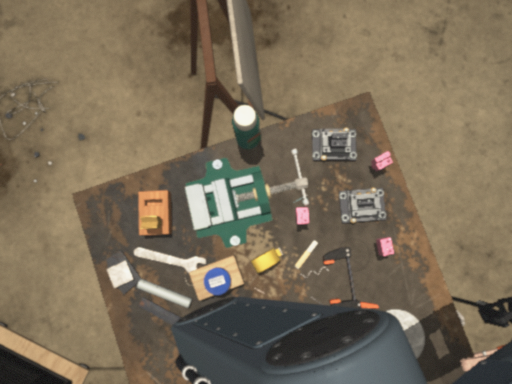

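View pics/side0.png

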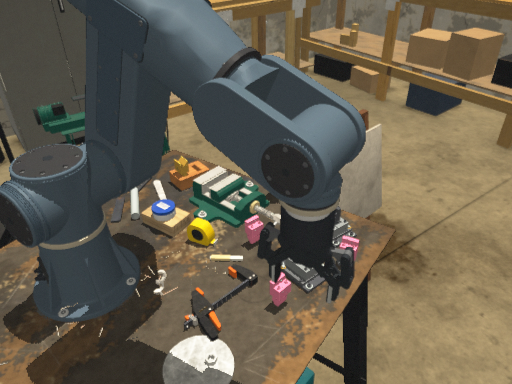

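The top view shows the rack with the brass piece at (222,150). The sockets are at (145,334) and (205,363). Pink look-alikes are at (160,382), (215,302) and (247,387). The next crop should show which socket holds the dark locator.

```bash
python3 - <<'E'
import cv2,numpy as np
a=cv2.imread('pics/top0.png')
k=cv2.resize(a[118:230,300:400],None,fx=5,fy=5,interpolation=cv2.INTER_CUBIC)
l=cv2.resize(a[180:245,125:185],None,fx=5,fy=5,interpolation=cv2.INTER_CUBIC)
o=np.zeros((560,800,3),np.uint8);o[:560,:500]=k;o[:325,500:800]=l
cv2.imwrite('pics/c1.png',o)
E
```

```text
(no output)
```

View pics/c1.png

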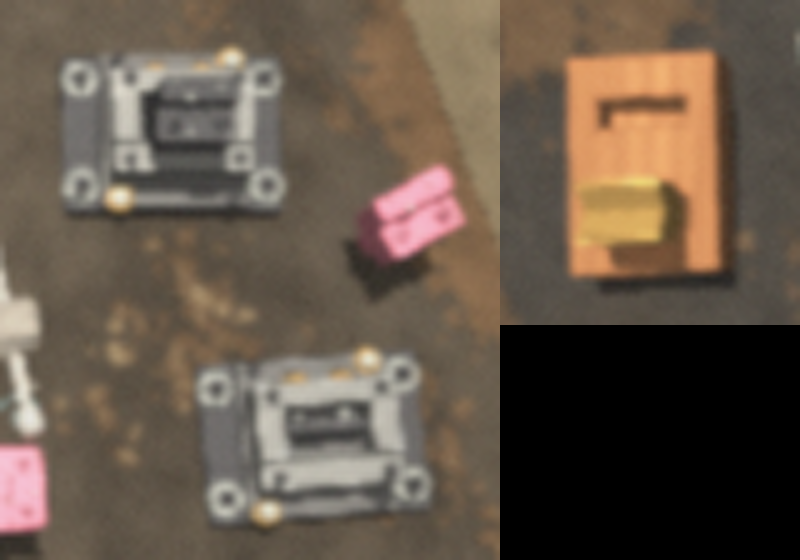

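The dark steel stop locator is in the upper socket at (145,334), with its lip and spring caps toward image-up, so +x points up. The empty slot of socket B is at about (203,366). The brass V-locator is in the rack's lower slot at about (222,150). The pink blocks are excluded.

```bash
cat >> h.py <<'E'
def rect(x0,x1,y0,y1,z): return np.array([[x0,y0,z],[x1,y0,z],[x1,y1,z],[x0,y1,z]])
def place(P,px,py,yaw): 
    c,s=np.cos(yaw),np.sin(yaw); return P@np.array([[c,s,0],[-s,c,0],[0,0,1]])+[px,py,0]
def overlay(c,polys,box,f,k):
    r0,r1,c0,c1=box
    im=cv2.resize(c['img'][r0:r1,c0:c1,::-1],None,fx=k,fy=k,interpolation=cv2.INTER_CUBIC)
    for P,col in polys:
        p=np.array([proj(c,X) for X in P]); p=np.stack([(p[:,1]-c0+.5)*k,(p[:,0]-r0+.5)*k],1)
        cv2.polylines(im,[np.round(p).astype(int)],True,col,1)
    if f: cv2.imwrite('pics/'+f,im)
    return im
SOCK=[(rect(-.022,.032,-.036,.036,.042),(0,255,0)),(rect(-.006,.003,-.0225,.0225,.042),(0,0,255)),(rect(-.042,.042,-.058,.058,.0),(255,255,0))]
RACK=[(rect(-.055,.055,-.037,.037,.038),(0,255,0)),(rect(-.055,.055,-.037,.037,0),(255,255,0)),(rect(-.041,-.011,-.02,.02,.086),(0,0,255)),(rect(-.041,-.011,-.02,.02,.074),(255,0,255))]
STOP=[(rect(-.015,.015,-.02,.02,.076),(0,0,255)),(rect(.003,.015,-.02,.02,.088),(255,0,255))]
E
python3 - <<'E'
from h import *
c=snap('top')
cr=lambda x,y:(118+(y-2)/5,300+(x-2)/5)
cl=lambda x,y:(180+(y-2)/5,125+(x-502)/5)
for n,f,pts,z in (('A screws',cr,[(79,78),(265,78),(267,186),(80,186)],.012),('B screws',cr,[(215,388),(402,373),(412,485),(226,500)],.012),('rack',cl,[(567,58),(715,52),(722,270),(570,275)],.038)):
    P=np.array([onplane(c,*f(*p),z) for p in pts]);m=P.mean(0)
    d=P[0]+P[1]-P[2]-P[3]; print(n,np.round(m,4),'yaw of +x',np.degrees(np.arctan2(d[1],d[0])),np.round(P,3).tolist())
print(onplane(c,*cr(330,430),.042),onplane(c,*cl(624,212),.08))
E
```

```text
A screws [ 0.6003 -0.22    0.012 ] yaw of +x -0.8464749912167071 [[0.63, -0.171, 0.012], [0.629, -0.27, 0.012], [0.571, -0.269, 0.012], [0.571, -0.17, 0.012]]
B screws [ 0.4375 -0.289   0.012 ] yaw of +x 3.283641253713453 [[0.463, -0.238, 0.012], [0.47, -0.336, 0.012], [0.412, -0.339, 0.012], [0.405, -0.242, 0.012]]
rack [0.4213 0.2503 0.038 ] yaw of +x 2.501717620675764 [[0.476, 0.291, 0.038], [0.478, 0.215, 0.038], [0.367, 0.209, 0.038], [0.365, 0.286, 0.038]]
[ 0.43837896 -0.28972099  0.042     ] [0.39502482 0.24785665 0.08      ]
```

```bash
python3 - <<'E'
from h import *
c=snap('top')
pl=lambda M,*p:[(place(P,*p[:2],np.radians(p[2])),col) for P,col in M]
A=overlay(c,pl(SOCK[:1]+SOCK[2:]+STOP,.600,-.220,-.8),(122,172,300,366),None,6)
B=overlay(c,pl(SOCK,.438,-.2895,4),(180,230,334,400),None,6)
R=overlay(c,pl(RACK,.4215,.2503,2.0),(180,246,124,184),None,6)
o=np.zeros((600,760,3),np.uint8);o[:300,:396]=A;o[300:,:396]=B;o[:396,400:760]=R
cv2.imwrite('pics/c2.png',o)
E
```

```text
(no output)
```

View pics/c2.png

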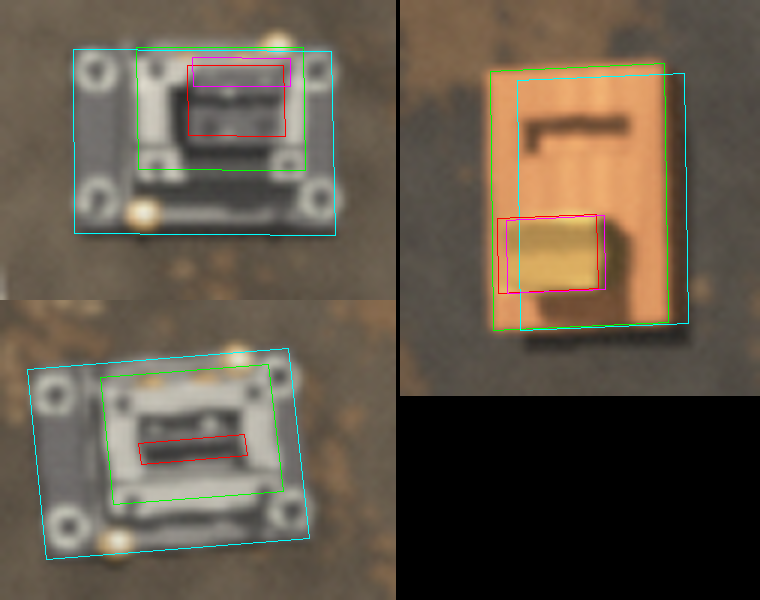

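Estimates: A at about (.5965,-.220, yaw -0.8°), B at about (.4365,-.2895, yaw 4°), and the vee at about (.3955,.249, yaw 2°). I'm moving to the rack.

Call:
servo_tool(
  steps=[
    {"az":6,"claw":0},
    {"az":6,"x":0.01},
    {"az":6,"x":0.01},
    {"az":6,"x":0.01},
    {"x":0.012,"y":-0.02},
    {"x":0.012,"y":-0.03},
    {"x":0.012,"y":-0.03},
    {"x":0.012,"y":-0.03},
    {"x":0.012,"y":-0.03},
    {"x":0.012,"y":-0.03},
    {"x":0.012,"y":-0.03},
    {"x":0.012,"y":-0.03},
  ],
)

```text
invalid input at $.steps[0]: expected keys claw, x, y, z, ax, ay, az
```

Call:
servo_tool(
  steps=[
    {"x":0.008,"y":-0.03},
    {"x":0.006,"y":-0.03},
    {"x":0.006,"y":-0.03},
    {"x":0.006,"y":-0.03},
    {"x":0.006,"y":-0.03},
    {"x":0.006,"y":-0.03},
    {"x":0.006,"y":-0.03},
    {"y":-0.03},
    {"y":-0.03},
    {"y":-0.03},
    {"y":-0.03},
    {"y":-0.03},
  ],
)

```text
invalid input at $.steps[0]: expected keys claw, x, y, z, ax, ay, az
```

```bash
cat >> h.py <<'E'
from scipy.spatial.transform import Rotation as Ro
def goal(x,y,z,yaw):
    """remaining shift in tool axes, turn in deg (tool frame) to a downward pose with tool x at yaw"""
    s=env.read_state();R=Ro.from_rotvec(s['tool_rot'])
    a=np.radians(yaw);T=Ro.from_matrix(np.array([[np.cos(a),np.sin(a),0],[np.sin(a),-np.cos(a),0],[0,0,-1]]))
    print('t',s['time_s'],'pos',np.round(s['ee_pos'],4),'shift mm',np.round(R.inv().apply(np.array([x,y,z])-s['ee_pos'])*1e3,1),'turn',np.round(np.degrees((R.inv()*T).as_rotvec()),2),'F',np.round(s['ft_force'],1),'gap',round(s['finger_gap'],4),'q6',round(s['q'][5],2))
E
python3 - <<'E'
from h import *
goal(.3955,.249,.12,2)
pl=lambda M,*p:[(place(P,*p[:2],np.radians(p[2])),col) for P,col in M]
c=snap('side')
B=overlay(c,pl(SOCK,.4365,-.2895,4)+pl(SOCK[:1]+SOCK[2:]+STOP,.5965,-.220,-.8),(185,285,275,375),None,6)
v=pl(RACK[2:],.4215,.2503,2)+pl(RACK[:1],.4215,.2503,2)
R=overlay(c,v,(140,205,160,220),None,5)
o=np.zeros((600,600+200,3),np.uint8);o[:,:600]=B
R=cv2.resize(R[:, :],(200,216));o[:216,600:]=R
cv2.imwrite('pics/c3.png',o)
E
```

```text
t 1.1 pos [ 0.2396 -0.495   0.2313] shift mm [ 464.5 -601.8  111.3] turn [-0.    0.   23.83] F [ 0.3 -0.6 -0.1] gap 0.0853 q6 -0.08
```

View pics/c3.png

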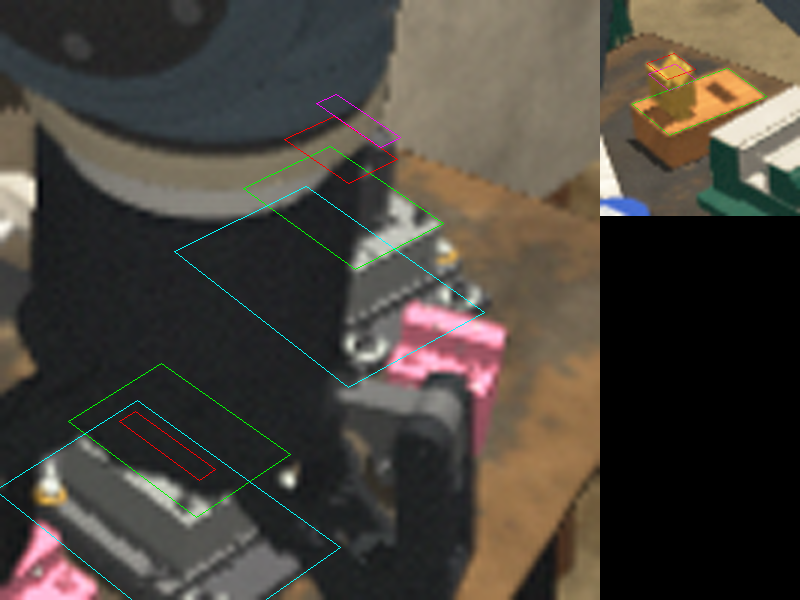

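The call was refused because every key has to be in each row. The side crop confirms the vee and rack model fits; the arm still hides the sockets.

Call:
servo_tool(
  steps=[
    {"x":0,"y":0,"z":0,"ax":0,"ay":0,"az":6,"claw":0},
    {"x":0.01,"y":0,"z":0,"ax":0,"ay":0,"az":6,"claw":0},
    {"x":0.01,"y":0,"z":0,"ax":0,"ay":0,"az":6,"claw":0},
    {"x":0.01,"y":0,"z":0,"ax":0,"ay":0,"az":6,"claw":0},
    {"x":0.012,"y":-0.02,"z":0,"ax":0,"ay":0,"az":0,"claw":0},
    {"x":0.012,"y":-0.03,"z":0,"ax":0,"ay":0,"az":0,"claw":0},
    {"x":0.012,"y":-0.03,"z":0,"ax":0,"ay":0,"az":0,"claw":0},
    {"x":0.012,"y":-0.03,"z":0,"ax":0,"ay":0,"az":0,"claw":0},
    {"x":0.012,"y":-0.03,"z":0,"ax":0,"ay":0,"az":0,"claw":0},
    {"x":0.012,"y":-0.03,"z":0,"ax":0,"ay":0,"az":0,"claw":0},
    {"x":0.012,"y":-0.03,"z":0,"ax":0,"ay":0,"az":0,"claw":0},
    {"x":0.012,"y":-0.03,"z":0,"ax":0,"ay":0,"az":0,"claw":0},
  ],
)

```text
time_s: 2.15
ee_pos: [0.3575, -0.2535, 0.2314]
tool_rot: [3.141, 0.05, 0.001]
ft_force: [0.6, -1.1, 0.1]
finger_gap: 0.0856
gripper_force: 0.0
```

Call:
servo_tool(
  steps=[
    {"x":0.008,"y":-0.035,"z":0,"ax":0,"ay":0,"az":0,"claw":0},
    {"x":0.006,"y":-0.035,"z":0,"ax":0,"ay":0,"az":0,"claw":0},
    {"x":0.006,"y":-0.035,"z":0,"ax":0,"ay":0,"az":0,"claw":0},
    {"x":0.006,"y":-0.035,"z":0,"ax":0,"ay":0,"az":0,"claw":0},
    {"x":0.006,"y":-0.035,"z":0,"ax":0,"ay":0,"az":0,"claw":0},
    {"x":0.006,"y":-0.035,"z":0,"ax":0,"ay":0,"az":0,"claw":0},
    {"x":0.006,"y":-0.035,"z":0,"ax":0,"ay":0,"az":0,"claw":0},
    {"x":0,"y":-0.035,"z":0,"ax":0,"ay":0,"az":0,"claw":0},
    {"x":0,"y":-0.035,"z":0,"ax":0,"ay":0,"az":0,"claw":0},
    {"x":0,"y":-0.03,"z":0.02,"ax":0,"ay":0,"az":0,"claw":0},
    {"x":0,"y":-0.03,"z":0.03,"ax":0,"ay":0,"az":0,"claw":0},
    {"x":0,"y":-0.03,"z":0.02,"ax":0,"ay":0,"az":0,"claw":0},
  ],
)

```text
time_s: 3.15
ee_pos: [0.3877, 0.1522, 0.1605]
tool_rot: [-3.141, -0.051, -0.001]
ft_force: [0.1, -0.2, 0.5]
finger_gap: 0.0857
gripper_force: 0.0
```

```bash
python3 - <<'E'
from h import *
goal(.3955,.249,.05,2)
pl=lambda M,*p:[(place(P,*p[:2],np.radians(p[2])),col) for P,col in M]
c=snap('side')
B=overlay(c,pl(SOCK,.4365,-.2895,4)+pl(SOCK[:1]+SOCK[2:]+STOP,.5965,-.220,-.8),(185,285,275,375),'c4.png',6)
E
```

```text
t 3.15 pos [0.3877 0.1522 0.1605] shift mm [ 10.9 -96.5 110.5] turn [-0.   -0.02 -0.16] F [ 0.1 -0.2  0.5] gap 0.0857 q6 1.8
```

View pics/c4.png

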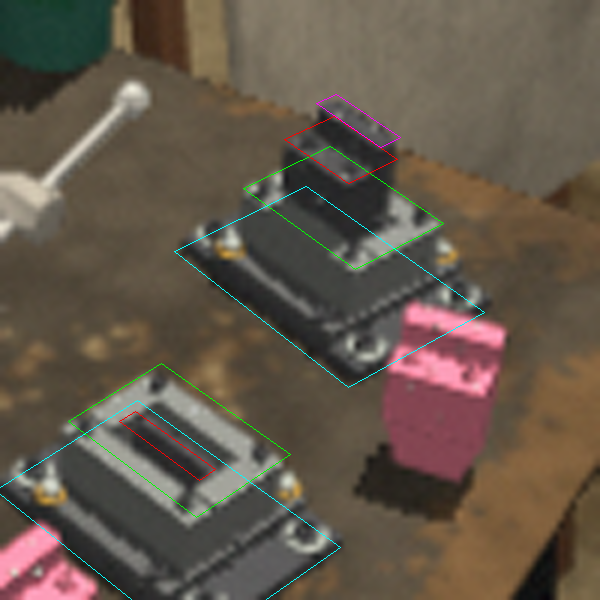

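The side view matches the model on both sockets within about 1 px, so the poses are good. Next I grasp the vee.

Call:
servo_tool(
  steps=[
    {"x":0.003,"y":-0.032,"z":0,"ax":0,"ay":0,"az":0,"claw":0},
    {"x":0.004,"y":-0.032,"z":0.0,"ax":0,"ay":0,"az":0,"claw":0},
    {"x":0.004,"y":-0.0325,"z":0.0,"ax":0,"ay":0,"az":0,"claw":0},
    {"x":0,"y":0,"z":0.03,"ax":0,"ay":0,"az":0,"claw":0},
    {"x":0,"y":0,"z":0.03,"ax":0,"ay":0,"az":0,"claw":0},
    {"x":0,"y":0,"z":0.03,"ax":0,"ay":0,"az":0,"claw":0},
    {"x":0,"y":0,"z":0.02,"ax":0,"ay":0,"az":0,"claw":0},
    {"x":0,"y":0,"z":0,"ax":0,"ay":0,"az":0,"claw":0},
    {"x":0,"y":0,"z":0,"ax":0,"ay":0,"az":0,"claw":0},
    {"x":0,"y":0,"z":0,"ax":0,"ay":0,"az":0,"claw":0.3},
    {"x":0,"y":0,"z":0,"ax":0,"ay":0,"az":0,"claw":0.4},
    {"x":0,"y":0,"z":0,"ax":0,"ay":0,"az":0,"claw":0.5},
  ],
  force=60,
)

```text
time_s: 4.2
ee_pos: [0.397, 0.2478, 0.0531]
tool_rot: [-3.14, -0.05, -0.003]
ft_force: [-0.4, -0.5, -0.2]
finger_gap: 0.0511
gripper_force: 0.0
```

Call:
servo_tool(
  steps=[
    {"x":0,"y":0,"z":0,"ax":0,"ay":0,"az":0,"claw":0.6},
    {"x":0,"y":0,"z":0,"ax":0,"ay":0,"az":0,"claw":0.8},
    {"x":0,"y":0,"z":0,"ax":0,"ay":0,"az":0,"claw":1},
    {"x":0,"y":0,"z":0,"ax":0,"ay":0,"az":0,"claw":1},
    {"x":0,"y":0,"z":0,"ax":0,"ay":0,"az":0,"claw":1},
    {"x":0,"y":0,"z":0,"ax":0,"ay":0,"az":0,"claw":1},
  ],
  force=60,
)

```text
time_s: 4.7
ee_pos: [0.3969, 0.2477, 0.0529]
tool_rot: [-3.141, -0.05, -0.003]
ft_force: [0.0, -0.9, 7.9]
finger_gap: 0.0395
gripper_force: 61.2
```

```bash
python3 - <<'E'
from h import *
goal(.3955,.249,.05,2)
E
```

```text
t 4.7 pos [0.3969 0.2477 0.0529] shift mm [-1.4 -1.3  2.9] turn [-0.03 -0.1  -0.16] F [ 0.  -0.9  7.9] gap 0.0395 q6 2.0
```

Call:
servo_tool(
  steps=[
    {"x":0,"y":0,"z":-0.015,"ax":0,"ay":0,"az":0,"claw":1},
    {"x":0,"y":0,"z":-0.03,"ax":0,"ay":0,"az":0,"claw":1},
    {"x":0,"y":0,"z":-0.03,"ax":0,"ay":0,"az":0,"claw":1},
    {"x":0,"y":0,"z":-0.03,"ax":0,"ay":0,"az":0,"claw":1},
    {"x":0,"y":0,"z":-0.025,"ax":0,"ay":0,"az":0,"claw":1},
    {"x":0,"y":0,"z":-0.01,"ax":0,"ay":0,"az":-1.1,"claw":1},
    {"x":0,"y":0.015,"z":0,"ax":0,"ay":0,"az":-1,"claw":1},
    {"x":0,"y":0.03,"z":0,"ax":0,"ay":0,"az":0,"claw":1},
    {"x":0,"y":0.035,"z":0,"ax":0,"ay":0,"az":0,"claw":1},
    {"x":0,"y":0.035,"z":0,"ax":0,"ay":0,"az":0,"claw":1},
    {"x":0,"y":0.035,"z":0,"ax":0,"ay":0,"az":0,"claw":1},
    {"x":0,"y":0.035,"z":0,"ax":0,"ay":0,"az":0,"claw":1},
  ],
)

```text
time_s: 5.7
ee_pos: [0.408, 0.0614, 0.1912]
tool_rot: [-3.14, -0.11, 0.001]
ft_force: [0.7, 0.0, -1.3]
finger_gap: 0.0391
gripper_force: 62.0
```

Call:
servo_tool(
  steps=[
    {"x":0,"y":0.035,"z":0,"ax":0,"ay":0,"az":0,"claw":1},
    {"x":0,"y":0.035,"z":0,"ax":0,"ay":0,"az":0,"claw":1},
    {"x":0,"y":0.035,"z":0,"ax":0,"ay":0,"az":0,"claw":1},
    {"x":0,"y":0.035,"z":0,"ax":0,"ay":0,"az":0,"claw":1},
    {"x":0,"y":0.035,"z":0,"ax":0,"ay":0,"az":0,"claw":1},
    {"x":0,"y":0.035,"z":0,"ax":0,"ay":0,"az":0,"claw":1},
    {"x":0,"y":0.035,"z":0,"ax":0,"ay":0,"az":0,"claw":1},
    {"x":0,"y":0.03,"z":0,"ax":0,"ay":0,"az":0,"claw":1},
    {"x":0,"y":0.02,"z":0,"ax":0,"ay":0,"az":0,"claw":1},
    {"x":0,"y":0,"z":0,"ax":0,"ay":0,"az":0,"claw":1},
  ],
)

```text
time_s: 6.53
ee_pos: [0.4287, -0.2345, 0.191]
tool_rot: [3.139, 0.105, -0.001]
ft_force: [-0.9, 1.2, -1.9]
finger_gap: 0.0388
gripper_force: 62.2
```

```bash
python3 - <<'E'
from h import *
goal(.4365,-.2895,.12,4)
E
```

```text
t 6.5333 pos [ 0.4287 -0.2345  0.191 ] shift mm [ 4.1 55.4 71. ] turn [ 0.02  0.02 -0.17] F [-0.9  1.2 -1.9] gap 0.0388 q6 0.91
```

Call:
servo_tool(
  steps=[
    {"x":0.002,"y":0.02,"z":0.01,"ax":0,"ay":0,"az":0,"claw":1},
    {"x":0.002,"y":0.02,"z":0.02,"ax":0,"ay":0,"az":0,"claw":1},
    {"x":0,"y":0.015,"z":0.02,"ax":0,"ay":0,"az":0,"claw":1},
    {"x":0,"y":0,"z":0.02,"ax":0,"ay":0,"az":0,"claw":1},
    {"x":0,"y":0,"z":0.01,"ax":0,"ay":0,"az":0,"claw":1},
    {"x":0,"y":0,"z":0,"ax":0,"ay":0,"az":0,"claw":1},
    {"x":0,"y":0,"z":0,"ax":0,"ay":0,"az":0,"claw":1},
  ],
)

```text
time_s: 7.12
ee_pos: [0.4365, -0.2853, 0.1118]
tool_rot: [-3.139, -0.109, 0.001]
ft_force: [0.1, 0.6, -1.5]
finger_gap: 0.039
gripper_force: 62.0
```

```bash
python3 - <<'E'
from h import *
goal(.4365,-.2895,.10,4)
s=env.read_state();p=s['ee_pos'];z0=p[2]-.039
V=[(rect(-.006,.006,-.02,.02,z0+.032),(0,0,255)),(rect(-.015,.015,-.02,.02,z0+.032),(0,255,0)),(rect(-.0035,.0035,-.013,.013,z0),(255,0,255)),(rect(-.015,.015,-.02,.02,z0+.06),(0,255,0))]
pl=lambda M,*p:[(place(P,*p[:2],np.radians(p[2])),col) for P,col in M]
o=np.zeros((600,800,3),np.uint8)
c=snap('side')
o[:]=overlay(c,pl(SOCK[:2],.4365,-.2895,4)+pl(V,p[0]-.0015,p[1],4),(210,285,245,345),None,8)
cv2.imwrite('pics/c5.png',o)
snap('top','top5.png')
E
```

```text
t 7.1167 pos [ 0.4365 -0.2853  0.1118] shift mm [-0.3  4.2 11.8] turn [-0.05  0.05 -0.02] F [ 0.1  0.6 -1.5] gap 0.039 q6 0.83
```

View pics/c5.png

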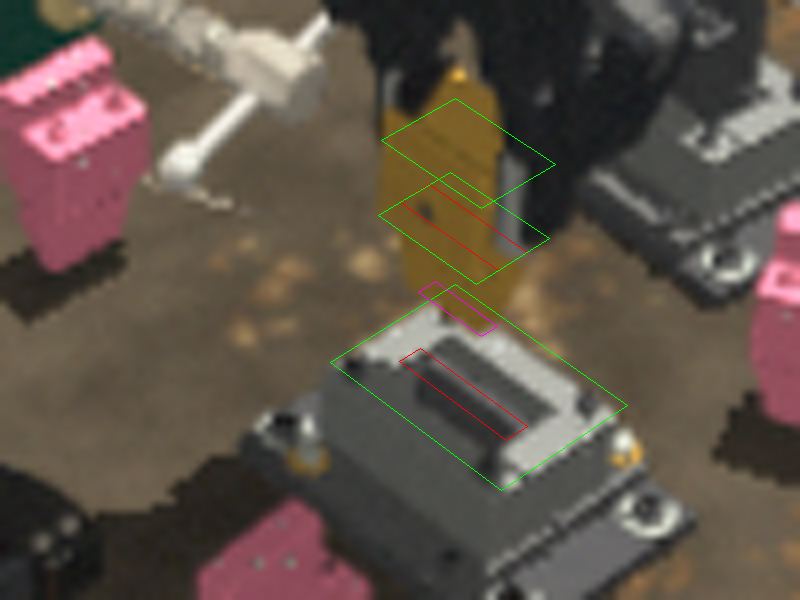

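The vee hangs above socket B and the model fits roughly. I'll check its offset in the hand numerically from the brass mask.

```bash
python3 - <<'E'
from h import *
s=env.read_state();p=s['ee_pos']
c=snap('side');hsv=cv2.cvtColor(c['img'],cv2.COLOR_RGB2HSV)
k=8;r0,r1,c0,c1=210,262,285,318
cr=cv2.resize(c['img'][r0:r1,c0:c1],None,fx=k,fy=k,interpolation=cv2.INTER_CUBIC)
h=cv2.cvtColor(cr,cv2.COLOR_RGB2HSV)
m=((h[...,0]>12)&(h[...,0]<32)&(h[...,1]>140)&(h[...,2]>70)).astype(np.uint8)
n,l,st,_=cv2.connectedComponentsWithStats(m);i=1+np.argmax(st[1:,4]);m=(l==i)
print(st[i])
cv2.imwrite('pics/m.png',np.hstack([cr[:,:,::-1],np.repeat(m[...,None]*255,3,2).astype(np.uint8)]))
def sil(dx,dy,z0):
    im=np.zeros(m.shape,np.uint8)
    for a,b in ((rect(-.015,.015,-.02,.02,z0+.032),rect(-.015,.015,-.02,.02,z0+.06)),(rect(-.006,.006,-.013-.007*4/32,.013+.007*4/32,z0+.004),rect(-.006,.006,-.02,.02,z0+.032)),(rect(-.0035,.0035,-.013,.013,z0),rect(-.0035,.0035,-.0139,.0139,z0+.004))):
        P=place(np.vstack([a,b]),p[0]+dx,p[1]+dy,np.radians(4))
        q=np.array([proj(c,X) for X in P]);q=np.stack([(q[:,1]-c0+.5)*k,(q[:,0]-r0+.5)*k],1)
        cv2.fillConvexPoly(im,cv2.convexHull(np.round(q).astype(np.int32)),1)
    return im>0
best=[]
# finger hides the right part; score left of col 200 (crop) and rows below head middle
w=np.zeros(m.shape,bool);w[100:,:205]=1
for dx in np.arange(-.006,.0061,.001):
  for dy in np.arange(-.003,.0031,.001):
    for z0 in p[2]-.039+np.arange(-.005,.0051,.001):
      S=sil(dx,dy,z0);best.append(((S&m&w).sum()/((S|m)&w).sum(),dx*1e3,dy*1e3,(p[2]-z0)*1e3))
best.sort(reverse=True);print(np.round(best[:8],3));print([np.round(b,3) for b in best if abs(b[1]+1)<.1 and abs(b[2])<.1 and abs(b[3]-39)<.1])
E
```

```text
[   63    64   144   261 23577]
[[ 0.802 -4.    -2.    34.   ]
 [ 0.801 -3.    -1.    35.   ]
 [ 0.8   -1.     1.    38.   ]
 [ 0.8   -2.     0.    37.   ]
 [ 0.8   -3.    -1.    36.   ]
 [ 0.799  0.     2.    39.   ]
 [ 0.798 -3.     0.    36.   ]
 [ 0.798 -4.    -2.    35.   ]]
[array([ 0.784, -1.   ,  0.   , 39.   ])]
```

View pics/m.png

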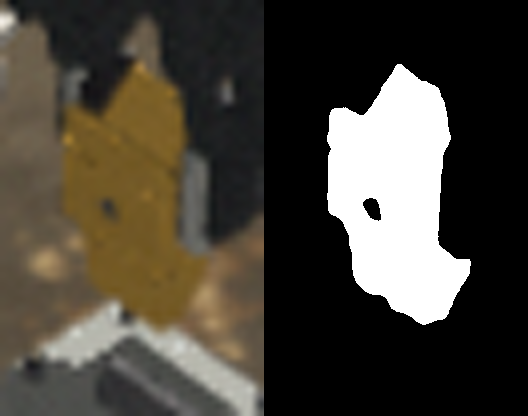

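The vee sits at about (-1.5, +0.5) mm from the TCP, with its foot about 38 mm below it. I'll align it and lower gently.

Call:
servo_tool(
  steps=[
    {"x":0.0004,"y":0.0024,"z":0,"ax":0,"ay":0,"az":0,"claw":1},
    {"x":0.0004,"y":0.0024,"z":0.01,"ax":0,"ay":0,"az":0,"claw":1},
    {"x":0,"y":0,"z":0.012,"ax":0,"ay":0,"az":0,"claw":1},
    {"x":0,"y":0,"z":0.005,"ax":0,"ay":0,"az":0,"claw":1},
    {"x":0,"y":0,"z":0.003,"ax":0,"ay":0,"az":0,"claw":1},
    {"x":0,"y":0,"z":0.003,"ax":0,"ay":0,"az":0,"claw":1},
    {"x":0,"y":0,"z":0,"ax":0,"ay":0,"az":0,"claw":1},
  ],
  force=100,
)

```text
time_s: 7.85
ee_pos: [0.4383, -0.291, 0.0798]
tool_rot: [3.139, 0.108, 0.001]
ft_force: [-0.1, 1.3, 7.9]
finger_gap: 0.0383
gripper_force: 105.8
```

Call:
servo_tool(
  steps=[
    {"x":0,"y":0,"z":0.003,"ax":0,"ay":0,"az":0,"claw":1},
    {"x":0,"y":0,"z":0.003,"ax":0,"ay":0,"az":0,"claw":1},
    {"x":0,"y":0,"z":0,"ax":0,"ay":0,"az":0,"claw":1},
  ],
)

```text
time_s: 8.1
ee_pos: [0.4404, -0.2916, 0.0786]
tool_rot: [3.137, 0.107, 0.009]
ft_force: [-10.6, 15.0, 69.0]
finger_gap: 0.0386
gripper_force: 113.6
```

```bash
python3 - <<'E'
from h import *
goal(.4375,-.290,.054,4)
E
```

```text
t 8.1 pos [ 0.4404 -0.2916  0.0786] shift mm [-2.9 -1.8 24.6] turn [ 0.17 -0.31 -0.09] F [-10.6  15.   69. ] gap 0.0386 q6 0.83
```

```bash
python3 - <<'E'
from h import *
s=env.read_state();print(s['ft_force'],s['ft_torque'])
F=s['ft_force'];M=s['ft_torque']
for h in (0,.038,.06,.1,.15,.2,.25):
    # r=(rx,ry,-h): Mx=ry*Fz+h*Fy ; My=-h*Fx-rx*Fz
    print(h,'ry',round((M[0]-h*F[1])/F[2]*1e3,1),'rx',round((-h*F[0]-M[1])/F[2]*1e3,1))
E
```

```text
[-10.58805228  14.9976213   68.95212047] [3.28691331 2.29477236 0.00862871]
0 ry 47.7 rx -33.3
0.038 ry 39.4 rx -27.4
0.06 ry 34.6 rx -24.1
0.1 ry 25.9 rx -17.9
0.15 ry 15.0 rx -10.2
0.2 ry 4.2 rx -2.6
0.25 ry -6.7 rx 5.1
```

Call:
servo_tool(
  steps=[
    {"x":0,"y":0,"z":-0.004,"ax":0,"ay":0,"az":0,"claw":1},
    {"x":0,"y":0,"z":-0.003,"ax":0,"ay":0,"az":0,"claw":1},
    {"x":0,"y":0,"z":0,"ax":0,"ay":0,"az":0,"claw":1},
  ],
)

```text
time_s: 8.35
ee_pos: [0.4382, -0.291, 0.0806]
tool_rot: [3.139, 0.108, 0.002]
ft_force: [-0.1, 0.6, -1.9]
finger_gap: 0.0384
gripper_force: 104.4
```

```bash
cat > seg.py <<'E'
from h import *
goal(.4375,-.290,.08,4)
s=env.read_state();p=s['ee_pos']
for n in ('side','top'):
    c=snap(n,'raw_%s_%d.png'%(n,int(s['time_s']*100)))
    if n=='side': cs=c
    else: ct=c
# big zoom, only socket+vee, side; and top0-style crop beside it
c=cs
o=np.zeros((600,800,3),np.uint8)
o[:600,:480]=overlay(c,[],(222,282,292,340),None,10)
o[:320,480:800]=overlay(ct,[],(186,226,346,386),None,8)
cv2.imwrite('pics/d1.png',o)
E
python3 seg.py
```

```text
t 8.35 pos [ 0.4382 -0.291   0.0806] shift mm [-0.6 -1.   0.6] turn [ 0.06 -0.07 -0.06] F [-0.1  0.6 -1.9] gap 0.0384 q6 0.83
```

View pics/d1.png

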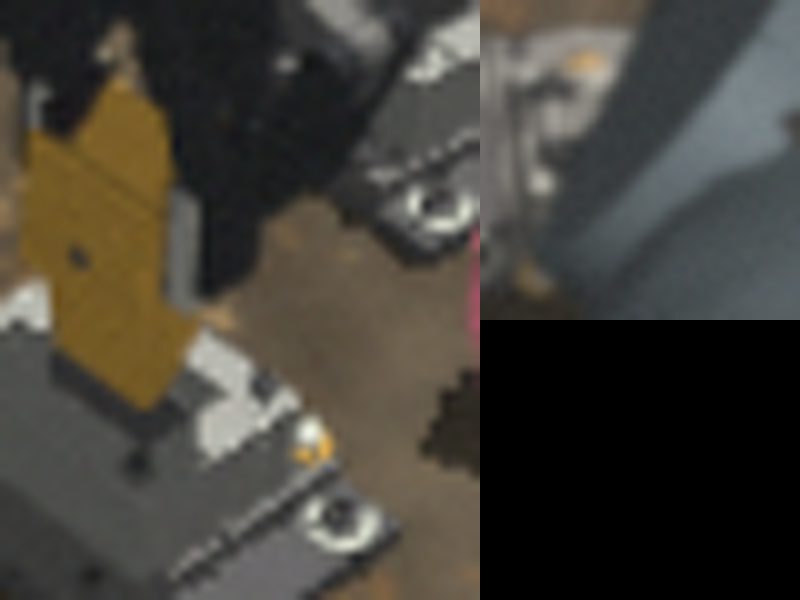

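```bash
python3 - <<'E'
from h import *
s=env.read_state();p=s['ee_pos'];c=snap('side')
f=lambda P:[tuple(np.round([(proj(c,X)[1]-292+.5)*10,(proj(c,X)[0]-222+.5)*10]).astype(int).tolist()) for X in P]
y4=np.radians(4)
for dx,dy,h in ((0,0,.039),(-.0015,.0005,.038),(-.004,-.002,.035),(.002,.002,.041)):
    z0=p[2]-h
    P=np.array([[-.006,.0139,z0+.004],[-.006,-.0139,z0+.004],[-.0035,.013,z0],[-.0035,-.013,z0],[-.006,-.02,z0+.032],[.006,-.02,z0+.032],[.006,-.0139,z0+.004],[-.015,.02,z0+.06]])
    print(dx,dy,h,f(place(P,p[0]+dx,p[1]+dy,y4)))
for a in (-.009,-.006,.003,.006): print('slot x',a,f(place(np.array([[a,.0225,.042],[a,-.0225,.042]]),.4365,-.2895,y4)))
print('block',f(place(rect(-.022,.032,-.036,.036,.042),.4365,-.2895,y4)))
print('1mm x',np.array(f([[.44,-.29,.04],[.45,-.29,.04],[.44,-.28,.04],[.44,-.29,.05]])))
im=cv2.cvtColor(c['img'],cv2.COLOR_RGB2GRAY)
print(im[250:270,294:316]); print(c['img'][250:268,294:312,2])
E
```

```text
0 0 0.039 [(63, 341), (146, 402), (72, 351), (149, 408), (171, 328), (207, 305), (181, 379), (27, 169)]
-0.0015 0.0005 0.038 [(57, 340), (140, 401), (66, 349), (143, 406), (165, 327), (201, 304), (175, 378), (21, 167)]
-0.004 -0.002 0.035 [(56, 341), (140, 402), (66, 350), (143, 407), (165, 327), (201, 304), (175, 379), (20, 167)]
0.002 0.002 0.041 [(63, 340), (146, 400), (72, 349), (150, 406), (171, 326), (207, 304), (181, 377), (28, 167)]
slot x -0.009 [(20, 337), (153, 436)]
slot x -0.006 [(29, 331), (162, 430)]
slot x 0.003 [(55, 315), (189, 412)]
slot x 0.006 [(64, 309), (197, 407)]
block [(156, 492), (314, 387), (99, 235), (-57, 332)]
1mm x [[124 370]
 [155 352]
 [ 96 347]
 [126 339]]
[[138 152 130  93  91  90  89  89  91  90  90  93  98  95  82  99  95  46
   31  29  31  44]
 [205 176 138  88  91  91  88  91  89  89  90  91  97  94  85  99 100  59
   37  43  57  67]
 [182 179 155  89  91  86  89  90  89  89  88  90  95  92  97 101 104  99
   78  89 105  91]
 [171 183 175  90  89  90  83  89  89  89  88  89  92  94  94  97 103 102
  124 131 127 102]
 [101 171 173  91  90  91  9
[... 2111 characters left out ...]
 36  43  36  44  93 162]
 [ 76  78  73  50  45  47  47  38  35  32  36  38  36  38  40  58  74  84]
 [ 73  75  75  61  53  50  49  48  37  38  36  39  36  38  48  72  75  71]
 [ 74  75  75  74  71  61  50  50  47  47  40  37  39  40  54  83  77  71]
 [ 78  72  75  76  76  78  62  47  44  49  46  39  41  44  48  59  82  74]
 [ 78  74  75  77  73  77  75  68  51  48  49  48  49  51  50  49  58  91]
 [ 75  74  74  74  76  74  75  74  71  59  51  49  47  48  49  57  68 102]
 [ 73  73  74  76  76  74  75  75  77  79  65  51  48  50  58  74  75 105]
 [ 75  76  75  75  76  74  77  74  76  76  71  63  46  69  75  76  75  96]
 [ 73  76  73  75  75  79  73  77  74  77  68  40  45  69  78  73  78  77]]
```

Vision can't resolve this because the vee casts a shadow there. The tolerances (+2.5 mm against -5.5 mm) suggest the foot landed on top of the shoe, so I'll shift -x by 2.5 mm and probe gently.

Call:
servo_tool(
  steps=[
    {"x":-0.0015,"y":0,"z":-0.002,"ax":0,"ay":0,"az":0,"claw":1},
    {"x":-0.001,"y":-0.001,"z":0,"ax":0,"ay":0,"az":0,"claw":1},
    {"x":0,"y":0,"z":0.003,"ax":0,"ay":0,"az":0,"claw":1},
    {"x":0,"y":0,"z":0.002,"ax":0,"ay":0,"az":0,"claw":1},
    {"x":0,"y":0,"z":0.002,"ax":0,"ay":0,"az":0,"claw":1},
    {"x":0,"y":0,"z":0,"ax":0,"ay":0,"az":0,"claw":1},
  ],
)

```text
time_s: 9.0
ee_pos: [0.4355, -0.2899, 0.0763]
tool_rot: [3.14, 0.108, 0.0]
ft_force: [-6.7, 6.8, 25.7]
finger_gap: 0.0385
gripper_force: 108.2
```

```bash
python3 - <<'E'
from h import *
goal(.4355,-.290,.054,4);print(env.read_state()['ft_torque'])
E
```

```text
t 9.0 pos [ 0.4355 -0.2899  0.0763] shift mm [ 0.   0.1 22.3] turn [ 0.01 -0.02 -0.07] F [-6.7  6.8 25.7] gap 0.0385 q6 0.83
[ 1.09127297  1.29050531 -0.01240595]
```

It has now gone below the mouth level with a -x reaction from the shoe lead-in. I'll go a bit further -x and push on.

Call:
servo_tool(
  steps=[
    {"x":0,"y":0,"z":-0.002,"ax":0,"ay":0,"az":0,"claw":1},
    {"x":-0.0015,"y":0,"z":0,"ax":0,"ay":0,"az":0,"claw":1},
    {"x":0,"y":0,"z":0.003,"ax":0,"ay":0,"az":0,"claw":1},
    {"x":0,"y":0,"z":0.002,"ax":0,"ay":0,"az":0,"claw":1},
    {"x":0,"y":0,"z":0.002,"ax":0,"ay":0,"az":0,"claw":1},
    {"x":0,"y":0,"z":0,"ax":0,"ay":0,"az":0,"claw":1},
  ],
)

```text
time_s: 9.5
ee_pos: [0.4341, -0.2904, 0.0698]
tool_rot: [3.139, 0.107, 0.001]
ft_force: [-0.8, -0.7, 6.8]
finger_gap: 0.0384
gripper_force: 105.6
```

```bash
python3 - <<'E'
from h import *
goal(.4355,-.290,.054,4);print(env.read_state()['ft_torque'])
E
```

```text
t 9.5 pos [ 0.4341 -0.2904  0.0698] shift mm [ 1.4 -0.4 15.8] turn [ 0.05 -0.05 -0.08] F [-0.8 -0.7  6.8] gap 0.0384 q6 0.82
[-0.14758642  0.0793462   0.04556817]
```

Sliding in at low force. I'll continue.

Call:
servo_tool(
  steps=[
    {"x":0,"y":0,"z":0.002,"ax":0,"ay":0,"az":0,"claw":1},
    {"x":0,"y":0,"z":0.002,"ax":0,"ay":0,"az":0,"claw":1},
    {"x":0,"y":0,"z":0.002,"ax":0,"ay":0,"az":0,"claw":1},
    {"x":0,"y":0,"z":0.002,"ax":0,"ay":0,"az":0,"claw":1},
    {"x":0,"y":0,"z":0,"ax":0,"ay":0,"az":0,"claw":1},
  ],
)

```text
time_s: 9.92
ee_pos: [0.4342, -0.2905, 0.0618]
tool_rot: [3.139, 0.108, 0.002]
ft_force: [-0.1, -2.1, 4.7]
finger_gap: 0.0389
gripper_force: 105.5
```

Call:
servo_tool(
  steps=[
    {"x":0,"y":0,"z":0.002,"ax":0,"ay":0,"az":0,"claw":1},
    {"x":0,"y":0,"z":0.002,"ax":0,"ay":0,"az":0,"claw":1},
    {"x":0,"y":0,"z":0,"ax":0,"ay":0,"az":0,"claw":1},
  ],
)

```text
time_s: 10.17
ee_pos: [0.4342, -0.2905, 0.0579]
tool_rot: [3.139, 0.108, 0.002]
ft_force: [0.8, -1.4, 5.6]
finger_gap: 0.0383
gripper_force: 105.5
```

Call:
servo_tool(
  steps=[
    {"x":0,"y":0,"z":0.002,"ax":0,"ay":0,"az":0,"claw":1},
    {"x":0,"y":0,"z":0,"ax":0,"ay":0,"az":0,"claw":1},
  ],
)

```text
time_s: 10.33
ee_pos: [0.4342, -0.2905, 0.0559]
tool_rot: [3.139, 0.108, 0.002]
ft_force: [0.9, -1.0, 6.0]
finger_gap: 0.038
gripper_force: 105.6
```

Call:
servo_tool(
  steps=[
    {"x":0,"y":0,"z":0.001,"ax":0,"ay":0,"az":0,"claw":1},
    {"x":0,"y":0,"z":0.001,"ax":0,"ay":0,"az":0,"claw":1},
    {"x":0,"y":0,"z":0,"ax":0,"ay":0,"az":0,"claw":1},
  ],
)

```text
time_s: 10.58
ee_pos: [0.4343, -0.2906, 0.0549]
tool_rot: [3.138, 0.108, 0.002]
ft_force: [-3.0, 2.3, 19.9]
finger_gap: 0.0381
gripper_force: 107.5
```

Call:
servo_tool(
  steps=[
    {"x":0,"y":0,"z":0.001,"ax":0,"ay":0,"az":0,"claw":1},
    {"x":0,"y":0,"z":0.001,"ax":0,"ay":0,"az":0,"claw":1},
    {"x":0,"y":0,"z":0,"ax":0,"ay":0,"az":0,"claw":1},
  ],
)

```text
time_s: 10.83
ee_pos: [0.4346, -0.2906, 0.0547]
tool_rot: [3.138, 0.108, 0.003]
ft_force: [-9.4, 8.7, 46.9]
finger_gap: 0.0382
gripper_force: 110.8
```

The vee is home: force rises with no further travel at TCP .0547. I'll release it and retreat.

Call:
servo_tool(
  steps=[
    {"x":0,"y":0,"z":-0.002,"ax":0,"ay":0,"az":0,"claw":1},
    {"x":0,"y":0,"z":-0.001,"ax":0,"ay":0,"az":0,"claw":1},
    {"x":0,"y":0,"z":0,"ax":0,"ay":0,"az":0,"claw":0.5},
    {"x":0,"y":0,"z":0,"ax":0,"ay":0,"az":0,"claw":0.2},
    {"x":0,"y":0,"z":0,"ax":0,"ay":0,"az":0,"claw":0},
    {"x":0,"y":0,"z":0,"ax":0,"ay":0,"az":0,"claw":0},
    {"x":0,"y":0,"z":0,"ax":0,"ay":0,"az":0,"claw":0},
    {"x":0,"y":0,"z":-0.01,"ax":0,"ay":0,"az":0,"claw":0},
    {"x":0,"y":0,"z":-0.03,"ax":0,"ay":0,"az":0,"claw":0},
    {"x":0,"y":0,"z":-0.03,"ax":0,"ay":0,"az":0,"claw":0},
    {"x":0,"y":0,"z":-0.03,"ax":0,"ay":0,"az":0,"claw":0},
    {"x":0,"y":0,"z":-0.01,"ax":0,"ay":0,"az":0,"claw":0},
  ],
)

```text
time_s: 11.83
ee_pos: [0.4349, -0.2909, 0.1695]
tool_rot: [3.136, 0.108, 0.007]
ft_force: [0.8, -0.5, 1.1]
finger_gap: 0.0853
gripper_force: 0.0
```

Call:
servo_tool(
  steps=[
    {"x":0.03,"y":-0.01,"z":0,"ax":0,"ay":0,"az":2.4,"claw":0},
    {"x":0.035,"y":-0.015,"z":0,"ax":0,"ay":0,"az":2.4,"claw":0},
    {"x":0.035,"y":-0.015,"z":0,"ax":0,"ay":0,"az":0,"claw":0},
    {"x":0.035,"y":-0.015,"z":0,"ax":0,"ay":0,"az":0,"claw":0},
    {"x":0.02,"y":-0.01,"z":0,"ax":0,"ay":0,"az":0,"claw":0},
    {"x":0,"y":0,"z":0,"ax":0,"ay":0,"az":0,"claw":0},
  ],
)

```text
time_s: 12.33
ee_pos: [0.5912, -0.2211, 0.1647]
tool_rot: [-3.141, 0.019, -0.002]
ft_force: [0.1, 0.1, -0.9]
finger_gap: 0.0854
gripper_force: 0.0
```

```bash
python3 - <<'E'
from h import *
goal(.595,-.220,.054,-.8)
c=snap('top');S=snap('side')
o=np.zeros((600,800,3),np.uint8)
pl=lambda M,*p:[(place(P,*p[:2],np.radians(p[2])),col) for P,col in M]
V=pl([(rect(-.015,.015,-.02,.02,.076),(0,255,0))],.4345,-.2905,4)
o[:480,:480]=overlay(c,V,(180,228,340,388),None,10)
o[:,480:]=overlay(S,V,(210,270,285,317),None,10)
cv2.imwrite('pics/e1.png',o)
E
```

```text
t 12.3333 pos [ 0.5912 -0.2211  0.1647] shift mm [  3.7  -1.2 110.7] turn [-0.01 -0.06  0.09] F [ 0.1  0.1 -0.9] gap 0.0854 q6 1.15
```

View pics/e1.png

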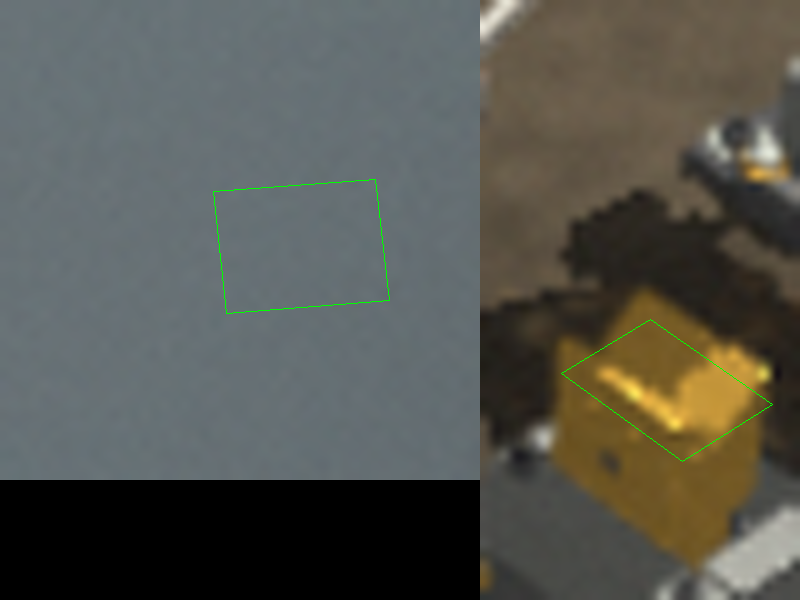

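The vee is standing home in B and released. Now I grasp the stop.

Call:
servo_tool(
  steps=[
    {"x":0.0035,"y":-0.001,"z":0.01,"ax":0,"ay":0,"az":0,"claw":0},
    {"x":0,"y":0,"z":0.03,"ax":0,"ay":0,"az":0,"claw":0},
    {"x":0,"y":0,"z":0.03,"ax":0,"ay":0,"az":0,"claw":0},
    {"x":0,"y":0,"z":0.03,"ax":0,"ay":0,"az":0,"claw":0},
    {"x":0,"y":0,"z":0.014,"ax":0,"ay":0,"az":0,"claw":0},
    {"x":0,"y":0,"z":0,"ax":0,"ay":0,"az":0,"claw":0.3},
    {"x":0,"y":0,"z":0,"ax":0,"ay":0,"az":0,"claw":0.4},
    {"x":0,"y":0,"z":0,"ax":0,"ay":0,"az":0,"claw":0.45},
    {"x":0,"y":0,"z":0,"ax":0,"ay":0,"az":0,"claw":0.5},
    {"x":0,"y":0,"z":0,"ax":0,"ay":0,"az":0,"claw":0.6},
    {"x":0,"y":0,"z":0,"ax":0,"ay":0,"az":0,"claw":1},
  ],
  force=20,
)

```text
time_s: 13.35
ee_pos: [0.5925, -0.2222, 0.0529]
tool_rot: [3.141, -0.024, 0.004]
ft_force: [-0.6, 4.1, 5.5]
finger_gap: 0.0399
gripper_force: 20.4
```

Call:
servo_tool(
  steps=[
    {"x":0,"y":0,"z":0,"ax":0,"ay":0,"az":0,"claw":1},
    {"x":0,"y":0,"z":0,"ax":0,"ay":0,"az":0,"claw":1},
  ],
)

```text
time_s: 13.52
ee_pos: [0.5925, -0.2222, 0.0529]
tool_rot: [3.141, -0.024, 0.004]
ft_force: [-0.6, 4.6, 5.7]
finger_gap: 0.0402
gripper_force: 20.4
```

```bash
python3 - <<'E'
from h import *
goal(.595,-.220,.050,-.8)
s=env.read_state();print(s['ft_torque'],s['gripper_force'])
E
```

```text
t 13.5167 pos [ 0.5925 -0.2222  0.0529] shift mm [ 2.4 -2.2  2.9] turn [ 0.01 -0.14 -0.07] F [-0.6  4.6  5.7] gap 0.0402 q6 1.15
[0.842524   0.09737747 0.00894808] 20.43341673910618
```

Stop gripped (gap 40.2). I'll raise the grip force and make the first swing about the tongue's middle, lifting only while turning.

Call:
servo_tool(
  steps=[
    {"x":0,"y":-0.0003,"z":0,"ax":0,"ay":0,"az":0,"claw":1},
    {"x":0,"y":0,"z":0,"ax":0,"ay":0,"az":0,"claw":1},
    {"x":0,"y":0,"z":0,"ax":0,"ay":0,"az":0,"claw":1},
    {"x":0,"y":0.0013,"z":-0.0008,"ax":3,"ay":0,"az":0,"claw":1},
    {"x":0,"y":0.0013,"z":-0.0008,"ax":3,"ay":0,"az":0,"claw":1},
    {"x":0,"y":0.0012,"z":-0.0008,"ax":3,"ay":0,"az":0,"claw":1},
  ],
  force=110,
)

```text
time_s: 14.02
ee_pos: [0.5924, -0.2261, 0.0546]
tool_rot: [-2.983, 0.022, -0.006]
ft_force: [1.0, 4.5, -4.0]
finger_gap: 0.0385
gripper_force: 110.8
```

```bash
python3 - <<'E'
from h import *
goal(.5925,-.2222,.0529,-.8)
s=env.read_state();print(s['ft_torque'],s['gripper_force'])
E
```

```text
t 14.0167 pos [ 0.5924 -0.2261  0.0546] shift mm [ 0.  -3.6  2.3] turn [-9.1  -0.15 -0.03] F [ 1.   4.5 -4. ] gap 0.0385 q6 0.99
[ 0.30992237 -0.19785191 -0.06387982] 110.82162916660309
```

Low force (-4 N). I'll continue with full swings.

Call:
servo_tool(
  steps=[
    {"x":0,"y":-0.0013,"z":-0.0004,"ax":-3,"ay":0,"az":0,"claw":1},
    {"x":0,"y":-0.0013,"z":-0.0004,"ax":-3,"ay":0,"az":0,"claw":1},
    {"x":0,"y":-0.0013,"z":-0.0004,"ax":-3,"ay":0,"az":0,"claw":1},
    {"x":0,"y":-0.0013,"z":-0.0004,"ax":-3,"ay":0,"az":0,"claw":1},
    {"x":0,"y":-0.0013,"z":-0.0004,"ax":-3,"ay":0,"az":0,"claw":1},
    {"x":0,"y":-0.0013,"z":-0.0004,"ax":-3,"ay":0,"az":0,"claw":1},
  ],
)

```text
time_s: 14.52
ee_pos: [0.5925, -0.2185, 0.0566]
tool_rot: [2.981, -0.023, 0.002]
ft_force: [1.9, -1.9, -7.6]
finger_gap: 0.0385
gripper_force: 112.3
```

Call:
servo_tool(
  steps=[
    {"x":0,"y":0.0013,"z":-0.0004,"ax":3,"ay":0,"az":0,"claw":1},
    {"x":0,"y":0.0013,"z":-0.0004,"ax":3,"ay":0,"az":0,"claw":1},
    {"x":0,"y":0.0013,"z":-0.0004,"ax":3,"ay":0,"az":0,"claw":1},
    {"x":0,"y":0.0013,"z":-0.0004,"ax":3,"ay":0,"az":0,"claw":1},
    {"x":0,"y":0.0013,"z":-0.0004,"ax":3,"ay":0,"az":0,"claw":1},
    {"x":0,"y":0.0013,"z":-0.0004,"ax":3,"ay":0,"az":0,"claw":1},
  ],
)

```text
time_s: 15.02
ee_pos: [0.5923, -0.226, 0.059]
tool_rot: [-2.982, 0.022, -0.005]
ft_force: [3.7, 0.5, -10.0]
finger_gap: 0.0382
gripper_force: 112.4
```

```bash
cat > st.py <<'E'
from h import *
goal(.5925,-.2222,.0529,-.8)
s=env.read_state();R=Ro.from_rotvec(s['tool_rot']).as_matrix()
print('pivot',np.round(s['ee_pos']+R[:,2]*.025-[.5925,-.2222,.0279],4),'origin',np.round(s['ee_pos']+R[:,2]*.0369-[.5925,-.2222,.016],4),s['ft_torque'])
E
python3 st.py
```

```text
t 15.0167 pos [ 0.5923 -0.226   0.059 ] shift mm [ 0.1 -2.8  6.6] turn [-9.12 -0.14 -0.05] F [  3.7   0.5 -10. ] gap 0.0382 q6 0.99
pivot [-0.      0.0001  0.0064] origin [0.     0.002  0.0066] [-0.39560056 -0.55645977 -0.1335912 ]
```

Call:
servo_tool(
  steps=[
    {"x":0,"y":-0.0013,"z":0,"ax":-3,"ay":0,"az":0,"claw":1},
    {"x":0,"y":-0.0013,"z":-0.0005,"ax":-3,"ay":0,"az":0,"claw":1},
    {"x":0,"y":-0.0013,"z":-0.0005,"ax":-3,"ay":0,"az":0,"claw":1},
    {"x":0,"y":-0.0013,"z":-0.0005,"ax":-3,"ay":0,"az":0,"claw":1},
    {"x":0,"y":-0.0013,"z":-0.0005,"ax":-3,"ay":0,"az":0,"claw":1},
    {"x":0,"y":-0.0013,"z":0,"ax":-3,"ay":0,"az":0,"claw":1},
  ],
)

```text
time_s: 15.52
ee_pos: [0.5925, -0.2183, 0.0614]
tool_rot: [2.982, -0.023, 0.002]
ft_force: [1.4, -0.5, -6.3]
finger_gap: 0.038
gripper_force: 113.5
```

```bash
python3 st.py; python3 - <<'E'
from h import *
c=snap('side')
# socket A top seen from the side: gradient profile check later
cv2.imwrite('pics/ref_side.png',c['img'][:,:,::-1])
E
```

```text
t 15.5167 pos [ 0.5925 -0.2183  0.0614] shift mm [0.  2.5 9. ] turn [ 9.15 -0.15 -0.08] F [ 1.4 -0.5 -6.3] gap 0.038 q6 1.36
pivot [ 0.     -0.      0.0088] origin [ 0.     -0.0019  0.009 ] [ 0.41566949 -0.21378347  0.05755514]
```

```bash
ls pics; cat > lift.py <<'E'
from h import *
import sys
# apparent lift of socket A: template of its block (front, -y end) from t=8.35, matched now, against foot corner
ref=cv2.imread('pics/raw_side_835.png').astype(np.float32)
now=snap('side')['img'][:,:,::-1].astype(np.float32)
c=snap('side')
P=[place(np.array([[x,-.036,z]]),.594,-.221,np.radians(-.8))[0] for x,z in ((-.022,.042),(.032,.042),(-.022,.025),(.0,.03))]
P+=[place(np.array([[-.042,-.058,0.]]),.594,-.221,np.radians(-.8))[0]]
for X in P:
    r,cc=np.round(proj(c,X)).astype(int);h=5
    t=ref[r-h:r+h+1,cc-h:cc+h+1];w=now[r-h-6:r+h+7,cc-h-6:cc+h+7]
    t=cv2.resize(t,None,fx=4,fy=4,interpolation=3);w=cv2.resize(w,None,fx=4,fy=4,interpolation=3)
    m=cv2.matchTemplate(w,t,cv2.TM_CCOEFF_NORMED);_,v,_,l=cv2.minMaxLoc(m)
    print((r,cc),'dcol,drow px',l[0]/4-6,l[1]/4-6,'score',round(v,2))
a=proj(c,P[0]);b=proj(c,P[0]+[0,0,.01]);print('px per 10mm up',b-a)
E
python3 lift.py
```

```text
c1.png
c2.png
c3.png
c4.png
c5.png
d1.png
e1.png
m.png
raw_side_835.png
raw_top_835.png
ref_side.png
side0.png
top0.png
top5.png
(np.int64(230), np.int64(333)) dcol,drow px 2.0 -1.0 score 0.77
(np.int64(222), np.int64(348)) dcol,drow px 0.0 0.0 score 1.0
(np.int64(235), np.int64(333)) dcol,drow px 4.0 -2.0 score 0.55
(np.int64(230), np.int64(339)) dcol,drow px 2.0 -1.0 score 0.88
(np.int64(250), np.int64(332)) dcol,drow px -5.0 2.0 score 0.58
px per 10mm up [-2.97360877  0.34480528]
```

The socket's top corner has not moved (score 1.0), so it is still seated. I'll continue the same swings.

Call:
servo_tool(
  steps=[
    {"x":0,"y":0.0013,"z":0,"ax":3,"ay":0,"az":0,"claw":1},
    {"x":0,"y":0.0013,"z":-0.0005,"ax":3,"ay":0,"az":0,"claw":1},
    {"x":0,"y":0.0013,"z":-0.0006,"ax":3,"ay":0,"az":0,"claw":1},
    {"x":0,"y":0.0013,"z":-0.0006,"ax":3,"ay":0,"az":0,"claw":1},
    {"x":0,"y":0.0013,"z":-0.0005,"ax":3,"ay":0,"az":0,"claw":1},
    {"x":0,"y":0.0013,"z":0,"ax":3,"ay":0,"az":0,"claw":1},
  ],
)

```text
time_s: 16.17
ee_pos: [0.5923, -0.2266, 0.0635]
tool_rot: [-2.981, 0.023, -0.006]
ft_force: [2.5, -0.8, -8.1]
finger_gap: 0.0376
gripper_force: 113.3
```

Call:
servo_tool(
  steps=[
    {"x":0,"y":-0.0013,"z":0,"ax":-3,"ay":0,"az":0,"claw":1},
    {"x":0,"y":-0.0013,"z":-0.0005,"ax":-3,"ay":0,"az":0,"claw":1},
    {"x":0,"y":-0.0013,"z":-0.0006,"ax":-3,"ay":0,"az":0,"claw":1},
    {"x":0,"y":-0.0013,"z":-0.0006,"ax":-3,"ay":0,"az":0,"claw":1},
    {"x":0,"y":-0.0013,"z":-0.0005,"ax":-3,"ay":0,"az":0,"claw":1},
    {"x":0,"y":-0.0013,"z":0,"ax":-3,"ay":0,"az":0,"claw":1},
  ],
)

```text
time_s: 16.67
ee_pos: [0.5924, -0.2184, 0.0659]
tool_rot: [2.984, -0.024, 0.002]
ft_force: [2.7, 2.2, -4.8]
finger_gap: 0.0381
gripper_force: 114.1
```

Call:
servo_tool(
  steps=[
    {"x":0,"y":0.0013,"z":0,"ax":3,"ay":0,"az":0,"claw":1},
    {"x":0,"y":0.0013,"z":-0.0005,"ax":3,"ay":0,"az":0,"claw":1},
    {"x":0,"y":0.0013,"z":-0.0006,"ax":3,"ay":0,"az":0,"claw":1},
    {"x":0,"y":0.0013,"z":-0.0006,"ax":3,"ay":0,"az":0,"claw":1},
    {"x":0,"y":0.0013,"z":-0.0005,"ax":3,"ay":0,"az":0,"claw":1},
    {"x":0,"y":0.0013,"z":0,"ax":3,"ay":0,"az":0,"claw":1},
  ],
)

```text
time_s: 17.17
ee_pos: [0.5923, -0.2268, 0.0688]
tool_rot: [-2.981, 0.022, -0.006]
ft_force: [-0.5, -2.0, -1.4]
finger_gap: 0.0384
gripper_force: 114.2
```

Call:
servo_tool(
  steps=[
    {"x":0,"y":-0.0013,"z":0,"ax":-3,"ay":0,"az":0,"claw":1},
    {"x":0,"y":-0.0013,"z":-0.0005,"ax":-3,"ay":0,"az":0,"claw":1},
    {"x":0,"y":-0.0013,"z":-0.0006,"ax":-3,"ay":0,"az":0,"claw":1},
    {"x":0,"y":-0.0013,"z":-0.0006,"ax":-3,"ay":0,"az":0,"claw":1},
    {"x":0,"y":-0.0013,"z":-0.0005,"ax":-3,"ay":0,"az":0,"claw":1},
    {"x":0,"y":-0.0013,"z":0,"ax":-3,"ay":0,"az":0,"claw":1},
  ],
)

```text
time_s: 17.67
ee_pos: [0.592, -0.2184, 0.0712]
tool_rot: [2.984, -0.024, 0.0]
ft_force: [-1.0, 4.8, 2.5]
finger_gap: 0.0383
gripper_force: 115.0
```

```bash
python3 st.py; python3 lift.py
```

```text
t 17.6667 pos [ 0.592  -0.2184  0.0712] shift mm [ 0.5  0.9 18.7] turn [ 9.03 -0.07 -0.12] F [-1.   4.8  2.5] gap 0.0383 q6 1.35
pivot [-0.0005 -0.0001  0.0186] origin [-0.0005 -0.002   0.0187] [ 0.85746045  0.41017664 -0.04037407]
(np.int64(230), np.int64(333)) dcol,drow px 2.0 -1.0 score 0.86
(np.int64(222), np.int64(348)) dcol,drow px 0.0 0.0 score 1.0
(np.int64(235), np.int64(333)) dcol,drow px 0.0 0.0 score 0.42
(np.int64(230), np.int64(339)) dcol,drow px 2.0 -1.0 score 0.92
(np.int64(250), np.int64(332)) dcol,drow px -5.0 3.0 score 0.58
px per 10mm up [-2.97360877  0.34480528]
```

Forces are fading as the tongue leaves and the socket is still down. A few more swings, then upright.

Call:
servo_tool(
  steps=[
    {"x":0,"y":0.0013,"z":0,"ax":3,"ay":0,"az":0,"claw":1},
    {"x":0,"y":0.0013,"z":-0.0005,"ax":3,"ay":0,"az":0,"claw":1},
    {"x":0,"y":0.0013,"z":-0.0006,"ax":3,"ay":0,"az":0,"claw":1},
    {"x":0,"y":0.0013,"z":-0.0006,"ax":3,"ay":0,"az":0,"claw":1},
    {"x":0,"y":0.0013,"z":-0.0005,"ax":3,"ay":0,"az":0,"claw":1},
    {"x":0,"y":0.0013,"z":0,"ax":3,"ay":0,"az":0,"claw":1},
  ],
)

```text
time_s: 18.27
ee_pos: [0.5918, -0.2269, 0.0732]
tool_rot: [-2.979, 0.022, -0.005]
ft_force: [-1.8, -1.2, -1.0]
finger_gap: 0.0385
gripper_force: 114.0
```

Call:
servo_tool(
  steps=[
    {"x":0,"y":-0.0013,"z":0,"ax":-3,"ay":0,"az":0,"claw":1},
    {"x":0,"y":-0.0013,"z":-0.0005,"ax":-3,"ay":0,"az":0,"claw":1},
    {"x":0,"y":-0.0013,"z":-0.0006,"ax":-3,"ay":0,"az":0,"claw":1},
    {"x":0,"y":-0.0013,"z":-0.0006,"ax":-3,"ay":0,"az":0,"claw":1},
    {"x":0,"y":-0.0013,"z":-0.0005,"ax":-3,"ay":0,"az":0,"claw":1},
    {"x":0,"y":-0.0013,"z":0,"ax":-3,"ay":0,"az":0,"claw":1},
  ],
)

```text
time_s: 18.77
ee_pos: [0.5917, -0.219, 0.0754]
tool_rot: [2.985, -0.024, -0.001]
ft_force: [-0.3, 0.7, -2.7]
finger_gap: 0.0384
gripper_force: 114.2
```

Call:
servo_tool(
  steps=[
    {"x":0,"y":0.0013,"z":0,"ax":3,"ay":0,"az":0,"claw":1},
    {"x":0,"y":0.0013,"z":-0.0006,"ax":3,"ay":0,"az":0,"claw":1},
    {"x":0,"y":0.0013,"z":-0.0006,"ax":3,"ay":0,"az":0,"claw":1},
    {"x":0,"y":0,"z":0,"ax":0,"ay":0,"az":0,"claw":1},
  ],
)

```text
time_s: 19.1
ee_pos: [0.5918, -0.224, 0.077]
tool_rot: [-3.137, 0.027, -0.003]
ft_force: [-0.5, -0.4, -3.4]
finger_gap: 0.0378
gripper_force: 114.1
```

```bash
python3 st.py; python3 lift.py|sed -n 2p; python3 - <<'E'
from h import *
s=env.read_state();R=Ro.from_rotvec(s['tool_rot']).as_matrix();o=s['ee_pos']+R[:,2]*.0369
for n in ('side','top'):
    c=snap(n)
    print(n,'pred centre',proj(c,o+[0,0,.03]),'top',proj(c,o+[0,0,.072]),'foot',proj(c,o))
    for q in ('stop_locator','stop_locator_top'): print(q,[(np.round(d['at']).tolist(),round(d['confidence'],2)) for d in env.look_for(n,q)[:5]])
E
```

```text
t 19.1 pos [ 0.5918 -0.224   0.077 ] shift mm [ 0.6 -1.7 24.2] turn [-0.25 -0.1  -0.17] F [-0.5 -0.4 -3.4] gap 0.0378 q6 1.15
pivot [-0.0006 -0.0016  0.0241] origin [-0.0006 -0.0016  0.0241] [-0.07017355  0.02057563  0.00171418]
(np.int64(222), np.int64(348)) dcol,drow px 0.0 0.0 score 1.0
side pred centre [212.47434746 330.49203434] top [199.59435878 331.88301602] foot [221.34524657 329.53401657]
stop_locator [([213.0, 329.0], 0.82), ([290.0, 277.0], 0.77), ([248.0, 347.0], 0.65), ([225.0, 332.0], 0.57)]
stop_locator_top [([249.0, 347.0], 0.9), ([269.0, 304.0], 0.71), ([289.0, 276.0], 0.7), ([230.0, 252.0], 0.66), ([210.0, 331.0], 0.58)]
top pred centre [142.14735677 339.64444737] top [138.07438418 343.06036892] foot [144.85400406 337.37443581]
stop_locator []
stop_locator_top [([138.0, 316.0], 0.5)]
```

The locator is free, upright and in hand, with the force at about its own weight. I'll lift it to about 14 mm clearance.

Call:
servo_tool(
  steps=[
    {"x":0,"y":0,"z":-0.002,"ax":-0.25,"ay":0,"az":0,"claw":1},
    {"x":0.0003,"y":-0.0008,"z":-0.002,"ax":0,"ay":0,"az":0,"claw":1},
    {"x":0.0003,"y":-0.0008,"z":-0.003,"ax":0,"ay":0,"az":0,"claw":1},
    {"x":0,"y":0,"z":-0.004,"ax":0,"ay":0,"az":0,"claw":1},
    {"x":0,"y":0,"z":-0.003,"ax":0,"ay":0,"az":0,"claw":1},
    {"x":0,"y":0,"z":-0.002,"ax":0,"ay":0,"az":0,"claw":1},
    {"x":0,"y":0,"z":0,"ax":0,"ay":0,"az":0,"claw":1},
    {"x":0,"y":0,"z":0,"ax":0,"ay":0,"az":0,"claw":1},
  ],
)

```text
time_s: 20.17
ee_pos: [0.5923, -0.2205, 0.0926]
tool_rot: [3.137, -0.024, 0.0]
ft_force: [0.5, 0.2, -3.3]
finger_gap: 0.0384
gripper_force: 114.1
```

```bash
python3 st.py; python3 lift.py|sed -n 2p; python3 - <<'E'
from h import *
s=env.read_state();R=Ro.from_rotvec(s['tool_rot']).as_matrix();o=s['ee_pos']+R[:,2]*.0369
c=snap('side')
print('pred centre',proj(c,o+[0,0,.03]),'foot',proj(c,o))
print([(np.round(d['at']).tolist(),round(d['confidence'],2)) for d in env.look_for('side','stop_locator')[:5]])
print([(np.round(d['at']).tolist(),round(d['confidence'],2)) for d in env.look_for('side','vee_locator')[:2]],proj(c,[.433,-.2905,.06]))
p=proj(c,[.592-.006,-.222,.052]).astype(int);q=proj(c,[.592,-.222,.042]).astype(int)
g=cv2.cvtColor(c['img'],cv2.COLOR_RGB2GRAY);print(p,q);print(g[205:232,318:342])
E
```

```text
t 20.1667 pos [ 0.5923 -0.2205  0.0926] shift mm [ 0.2  1.5 39.7] turn [ 0.25 -0.01 -0.07] F [ 0.5  0.2 -3.3] gap 0.0384 q6 1.16
pivot [-0.0002  0.0016  0.0397] origin [-0.0002  0.0015  0.0397] [ 3.84589409e-05  2.98875937e-02 -1.38913502e-02]
(np.int64(222), np.int64(348)) dcol,drow px 0.0 0.0 score 1.0
pred centre [207.18285996 330.55207492] foot [216.18755013 329.58727753]
[([248.0, 348.0], 0.97), ([228.0, 253.0], 0.86), ([208.0, 330.0], 0.52)]
[([250.0, 304.0], 0.79)] [253.62907969 302.24881757]
[218 328] [220 329]
[[ 93  93  94  96  93  65  50  44  44  45  48  54  44  42  43  46  63  96
   96  42  29  31  29  32]
 [ 93  93  92  93  93  90  65  42  45  46  54  71  42  45  46  52  74  97
   94  25  27  30  32  39]
 [ 91  89  93  91  94  92  70  42  45  44  44  45  44  46  42  52  84  96
   90  27  28  33  46  78]
 [ 92  91  90  91  95  94  89  45  42  42  44  46  45  47  45  54  78  96
   81  41  42  46  86 121]
 [ 97  96  93  93  91  95  89  43  44  42  43  43  45  45  49  49  69  99
   99  67  68  78  99 121]
 [ 98  97  98  95  94  95  91  45  44  44  43  44  44  41  45  48  52 
[... 1452 characters left out ...]
72  75  74  73  75  74  73  74  75  76  73  75  77  69  42  64 128
  172 177 178 176 178 172]
 [ 72  73  73  74  74  73  74  72  73  75  76  76  76  73  61  38  52  92
  150 171 181 176 164 130]
 [ 60  68  72  73  75  74  75  74  73  74  73  74  76  74  50  49  60  92
  117 135 174 156  80  80]
 [ 58  57  65  72  72  73  74  74  73  73  75  74  74  77  70  61  68  76
   88 117  84  80  79  79]
 [ 56  57  58  61  68  72  73  75  73  72  76  75  73  72  76  79  82  84
   85  81  80  80  78  81]
 [ 56  53  56  55  59  68  72  74  72  75  75  74  74  74  71  75  90  80
   79  80  79  80  81  80]
 [ 54  55  54  58  56  59  65  70  73  72  73  75  73  73  74  77  83  80
   80  79  80  80  81  79]]
```

```bash
python3 -c "
from station import env
print(env.hand_in())"
```

```text
the job is handed in; nothing more can be done
None
```

The V-locator is plugged home in socket B and released. The stop locator was rocked free with socket A still seated and is held upright about 14 mm above its slot. The job was handed in at about 20 s.

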